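# Reset the telescoping magnifier arm over the purple culture dish

## Robot

A 6-joint arm with a two-finger parallel gripper is mounted at the origin on the work surface. World frame = base frame: x ahead of the robot, y to its left, z up, the work surface at z = 0. Lengths are in mm, angles in rad, forces in N, time in s.
With the tool pointing down it reaches from about 350 to 875 mm from the base axis. Payload 15.5 kg.
Tool frame: the origin (TCP) lies midway between the tips of the shut fingers; the grasp point (between the pads) lies 19 mm behind it (arm.grip_depth is the distance from the TCP to the grasp point, in mm); z points along the fingers, y is the line along which they close (so a half turn about z gives the same grasp; the last joint's range is limited). The gripper opens to 85 mm and grips with 20 to 120 N. Pads are 22 mm wide; open, the fingers measure 114 mm over their backs; the gripper's body (76 mm by 85 mm) begins 54 mm behind the grasp point. The pads swing forward as they close: fully open they stand 13 mm farther back than shut.
Start: joints at [-1.385, 0.494, 1.345, -0, 1.302, -0.096], TCP at [173.204, -600.522, 231.277] pointing down, gripper open.
Joint ranges: [-2.91, 2.91], [-0.82, 2.16], [0.22, 2.67], [-1.22, 4.37], [0.12, 2.79], [-3.08, 3.08]. Speed limits (rad/s): [1.89, 1.89, 2.57, 3.01, 3.01, 3.01].

## Interface

Orientations are given as a unit quaternion [w, x, y, z].
In Python, from rig import status, cams, hand_in, arm gives the robot as it stands. The module is installed in compiled form; this text tells all that it offers.
- The arm moves only by the tool carry_out, never from a script. Its argument "plan" is one flat list of numbers, 7 for each row, row after row: the shift along the world's x, y, z scaled (see below), then the turn, a rotation vector about the world's x, y, z scaled (see below), then the opening, from -1 (shut) to 1 (fully open). A call has 1 to 20 rows; each row shifts and turns the commanded pose from where the row before left it; what a row does not reach is not made up. The controller multiplies each number of a shift by 0.1 m and each number of a turn by pi/2 rad. A row lasts 1/8 s, in which the tool goes at most 62.5 mm and 10.7 degrees, less where a joint would pass 70% of its speed; a pose out of reach is approached as far as the arm can. A call with a number of a shift or a turn outside -1 to 1 is refused whole. A call with a gripper value outside its range is refused whole. The fingers move at their own pace and stop on an object; the grip force is fixed at half the most. Time passes only in rows, so rows that do not move let the fingers close. It gives the time, the measured TCP pose, the force, the opening and the grip force at its end, in the units of the state.
- status.observe(): the state, without advancing time (a new reading comes with each control period).
- cams.get_image(name): name is "side" or "top" or "wrist"; returns a dict with "img" (420x560x3 uint8, red, green, blue), "z_map" (420x560 float32, mm along the optical axis (not along the pixel's ray), 0 where there is no reading), "intrinsics" (3x3 intrinsics, pixels), "k1" (the pictures are not rectified: a ray, as slopes to the right and down, at radius r is drawn at 1 + k1 r^2 times it, then the intrinsics apply), "world_from_camera" (4x4, takes a point from camera to world coordinates). Camera axes: x right, y down, z forward; pixel columns grow to the right and rows downward; lengths in mm; the calibration is good to about 2 mm. A picture is of the moment at which its call begins.
- hand_in(): hands the job in; it is judged then, once.
Trained networks look in a picture, given as the dict that the camera call returned (one of the last four; its "shot" number tells which), for a name from the list of things; names that differ only in an ending like _2 or _b are one class to them, and where a whole thing is asked for, a point or a joint stands for the part that bears it (a point fixed in the world has none). Each returns a list of dicts, best first, with "confidence" (0 to 1); they miss things now and then, are a little off and sometimes report something else, mostly with a low value. They report only what shows in the picture. A call takes as long as a camera call. They do not tell look-alikes from the thing itself.
- cams.search_frame(name, picture): "box" ([centre column, centre row, width, height] as shares, 0 to 1, of the picture: columns of its width, rows of its height, round what is visible of it).
- cams.regions_of(name, picture): "mask" (420x560 bool, what is visible of it) and "box" ([centre column, centre row, width, height] as shares, 0 to 1, of the picture: columns of its width, rows of its height, round what is visible of it).
- cams.pinpoint(name, picture): "location" ([row, column] as shares, 0 to 1, of the picture: columns of its width, rows of its height: a listed point, or the origin of a listed thing).
The state is a dict: "t": time; "joints": joint angles; "dq": joint speeds; "joint_torque": joint torques, N m; "tool_pos": TCP position; "tool_rot": TCP orientation; "contact_force": force on the tool from outside, world axes, zero at the start; "ft_torque": the same for the moment, N m; "width": finger opening in mm; "gripper_force": force on a finger pad.
Only numpy, scipy, OpenCV 4.12 (cv2) and the standard library are available. Lean on these libraries where they do the work, as an engineer would, in place of code of your own. Each camera call takes 0.05 s, during which the arm holds its last target. There are 200 camera calls.

## Task

Squeeze in the two spring buttons on the sides of the magnifier's telescoping arm and slide the outer tube one hole along, to whichever side puts the lens above the dish with the purple medium, until both buttons pop fully out through the next pair of holes; then let go. Work slowly and gently: never shove the tube hard against the popped-out buttons, neither before pressing them in nor after they have clicked, and leave the dishes, the cup and the dish stack where they stand.

Things in the scene. Friction and masses are not known exactly. Their poses are not given: they have to be found in the camera images.
- stand: Fixed bench stand, placed and turned differently each time. Origin on the table straight below the middle of the two buttons; z up, y along the telescoping arm towards the post, x across it. Its dark 24 mm square inner tube runs level along y, axis 120 mm above the table, from the post to y = -80 mm; it does not move and holds the two spring buttons.
- post_top (a point): Centre of the top, 149 mm above the table, of the stand's dark 30 mm square post, at y = +225 mm of the stand; the post rises from a grey foot plate of 160 (x) x 100 (y) x 14 mm.
- tube: Aluminium outer tube, 30 x 30 mm outside, wall 2.5 mm, 0.35 kg, on the inner tube; it slides along the stand's y only, up to 82 mm either way, and carries the magnifier. Axes as the stand's; origin on its axis at its middle pair of holes: between the buttons at the start. It spans y = -150 to +120 mm of its frame. Over 9 N between it and either popped-out button (18 N on both) is too much.
- hole_post_side (a point): Point on the tube's axis at y = +62 mm of the tube. Each side face (+x, -x) has three 14 mm square holes at mid height: at y = 0 and one to either side. The two outer pairs sit in wall liners set differently each time: this one anywhere from y = +46 to +78 mm (opposite holes always level; this point does not follow them), so feel for the click.
- hole_lens_side (a point): The same at y = -62 mm: lens-side pair, anywhere from y = -46 to -78 mm. Pads closed over the buttons can hold and slide the tube in one grasp: sliding the hole edges over the flush buttons takes about 10 N along y, sliding on about 6 N. At the next hole the force drops as the buttons pop out; after 1 mm of play either way the tube is locked and it climbs. Go slowly there.
- button_far: Orange round-ended spring button, 12 mm across, on the stand's +x side; fixed along y. Origin 6 mm behind its tip: popped out it is at x = +15, z = 120 mm of the stand (level with the tube's face). Pressing moves it towards x = 0, up to 9.5 mm, against 1.6 to 3 N. Pressed flush (6 mm), it slips under the hole's edge as the tube slides; the wall then holds it in (8.5 mm) until a hole comes.
- button_near: The same button on the stand's -x side, mirrored: popped out, its origin is at x = -15 mm and its tip at x = -21 mm of the stand. Over both buttons the arm measures 42 mm.
- lens (a point): Centre of the magnifier lens, a black-rimmed glass disc of 76 mm diameter and 12 mm thickness, on the tube's axis at y = -200 mm of the tube, 120 mm above the table. At the start it hangs midway between the two small dishes.
- dish_purple: Loose petri dish, 60 mm across and 14 mm high, with dark purple medium: the one to be viewed. Origin at the centre of its underside. It stands on the table under the arm's line, about 62 mm along the stand's +y or -y from where the lens starts.
- dish_plain: The same dish with a white filter paper and no medium, about 62 mm to the other side. Leave alone.
- cup: Loose lidded clear rearing cup, 80 mm across, 92 mm high, origin under its centre. Leave alone.
- dish_stack: Loose stack of three clear petri dishes, 92 mm across, 45 mm high, origin under its centre. Leave alone.
Mind the look-alikes: they are no part of the job. What is shaped like the dish_purple but orange is not meant.

How it is judged (in metres and radians):
On the way:
1. both buttons are pressed in at least 5 mm (x of button_far in the frame of stand below 0.01 m and x of button_near in the frame of stand above -0.01 m), for 0.1 s.
At the end, for the whole second after the job is handed in: Both buttons stand out through holes of the tube again (within 1.5 mm of fully out), the lens is within 27 mm, seen from above, of the centre of the purple dish, and the tube is at rest and released (x of button_far in the frame of stand above 0.0135 m and x of button_near in the frame of stand below -0.0135 m and horizontal distance between lens and dish_purple below 0.027 m and linear speed of tube below 0.003 m/s); the robot touches nothing.
It fails at once if the tube is shoved with more than 9 N against a button that stands out of its hole ((x of button_far in the frame of stand above 0.0145 m and contact force between tube and button_far above 9 N) or (x of button_near in the frame of stand below -0.0145 m and contact force between tube and button_near above 9 N)).
It fails at once if a dish, the cup or the dish stack is pushed more than 10 mm or the cup is tipped (distance of any of dish_purple, dish_plain, cup, dish_stack from where it was at the start of the episode above 0.01 m or angle between cup's own z axis and vertical above 0.3 rad).
It also fails if it takes over 45 s, if anything falls off the work surface, if the arm or the gripper's body presses on something with over 40 N, if the wrist force passes 120 N, or if a joint passes its speed limit or range.

## Working session

There is one attempt and no reset: what is moved stays moved. The work goes in short steps, Python scripts to look and compute and a tool call to move; the robot and the scene stay as the last step left them, time stands still between calls to the robot, and variables do not carry over. Pictures are saved under pics/ and viewed, at most 10 in all, crops included, and the job is handed in when it is done.

Besides the shell and the picture viewer there is one more tool, called after ">>>" as name(argument=value, ...) on one line, values as JSON. carry_out: Moves the arm, as the interface text tells. Its arguments: {"type":"object","properties":{"plan":{"type":"array"}},"required":["plan"]}

```bash
mkdir -p pics; cat > h.py <<'E'
import numpy as np, cv2
from rig import status,cams,arm
def ray(p,rc):
    K=p["intrinsics"]; u=np.array([(rc[1]-K[0,2])/K[0,0],(rc[0]-K[1,2])/K[1,1]]); s=u.copy()
    for _ in range(10): s=u/(1+p["k1"]*(s@s))
    return np.array([s[0],s[1],1])
def at_depth(p,rc,z): return (p["world_from_camera"]@np.append(ray(p,rc)*z,1))[:3]
def at_height(p,rc,h):
    T=p["world_from_camera"]; d=T[:3,:3]@ray(p,rc); return T[:3,3]+d*(h-T[2,3])/d[2]
def save(p,n): cv2.imwrite("pics/"+n,p["img"][:,:,::-1])
E
python3 - <<'E'
from h import *
H=dict(post_top=149,lens=120,tube=120,button_far=120,button_near=120,hole_post_side=120,hole_lens_side=120,dish_purple=0,dish_plain=0,cup=0,dish_stack=0)
print(status.observe())
for c in("top","side"):
    p=cams.get_image(c); save(p,c+"1.png"); print(c,p["world_from_camera"].round(2).tolist())
    for n,h in H.items():
        for d in cams.pinpoint(n,p)[:3]:
            rc=np.array(d["location"])*[420,560]
            print(n,round(d["confidence"],2),rc.round(0),at_height(p,rc,h).round(1))
E
```

```text
{'t': 0.0, 'joints': array([-1.38550453e+00,  4.94173331e-01,  1.34616195e+00,  2.01442572e-05,
        1.30248299e+00, -9.55119960e-02]), 'dq': array([-0.00202935, -0.00058563, -0.0001527 , -0.00096327, -0.00122737,
       -0.0014095 ]), 'joint_torque': array([-1.93281798e-03, -8.82163525e+01, -3.83875716e+01, -4.04624125e-04,
        9.94294795e-03, -3.85219460e-05]), 'tool_pos': array([ 173.13866535, -600.15443366,  230.69593573]), 'tool_rot': array([-6.12627076e-04,  9.90160023e-01,  1.39938391e-01, -1.77993600e-05]), 'contact_force': array([ 1.04258726,  0.27317979, -0.27942918]), 'ft_torque': array([-0.01488626,  0.01795812, -0.00604694]), 'gripper_force': 0.0, 'width': 85.50477240074187}
top [[-0.01, -1.0, 0.1, 472.22], [-1.0, 0.01, 0.0, 73.31], [-0.01, -0.1, -1.0, 891.54], [0.0, 0.0, 0.0, 1.0]]
post_top 0.66 [254. 177.] [458.5 252.8 149. ]
lens 0.95 [182. 406.] [ 582.6 -154.3  120. ]
lens 0.19 [163. 280.] [620.4  74.  120. ]
tube 0.88 [210. 302.] [534.1  35.9 120. ]
hole_post_side 0.83 [226. 269.] [505.8  95.  120. ]
hole_lens_side 0.7 [203. 339.] [545.1 -31.5 120. ]
dish_pur
[... 467 characters left out ...]
 [ 584.8 -152.9  120. ]
lens 0.32 [231. 298.] [547.1 -24.2 120. ]
tube 0.92 [213. 281.] [520.   27.8 120. ]
button_far 0.23 [342. 338.] [ 575.3 -268.9  120. ]
hole_post_side 0.63 [192. 269.] [501.5  89.5 120. ]
hole_lens_side 0.61 [233. 299.] [547.9 -30.4 120. ]
hole_lens_side 0.25 [293. 311.] [ 546.7 -168.8  120. ]
dish_purple 0.84 [335. 273.] [ 476.9 -177.8    0. ]
dish_purple 0.8 [312. 221.] [ 379.5 -114.8    0. ]
dish_purple 0.75 [283. 261.] [466.  -56.3   0. ]
dish_plain 0.62 [344. 340.] [ 602.  -214.7    0. ]
dish_plain 0.55 [284. 329.] [606.9 -77.6   0. ]
cup 0.83 [227. 334.] [647.7  72.1   0. ]
cup 0.6 [190. 271.] [517.6 207.    0. ]
dish_stack 0.92 [307. 375.] [ 688.6 -143.5    0. ]
```

View pics/top1.png

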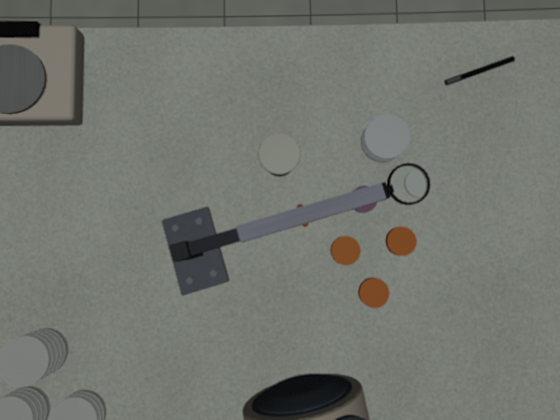

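View pics/side1.png

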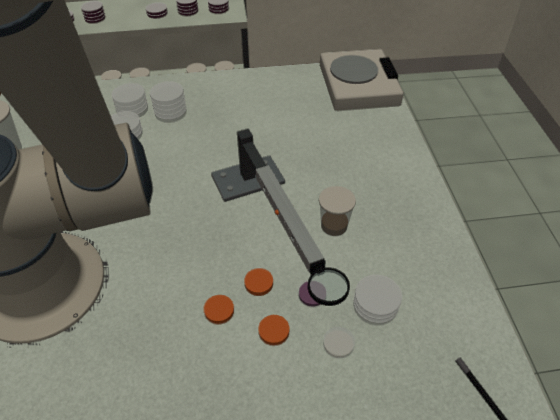

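The top picture shows the purple dish at px (362,200), under the tube on the post side of the lens (408,183). The white dish is beyond the lens at (418,183), so the tube must slide towards the post (+y). Three orange look-alikes sit at (345,250), (401,240) and (374,292). The buttons show orange at about (302,207) and (305,222). The side view agrees, with the purple dish at (313,293). Next I'll move above the buttons.

>>> carry_out(plan=[0.252,0.456,0.02,0,0,0.072,1,0.252,0.456,0.02,0,0,0.072,1,0.252,0.456,0.02,0,0,0.072,1,0.252,0.456,0.02,0,0,0.072,1,0.252,0.456,0.02,0,0,0.072,1,0.252,0.456,0.02,0,0,0.072,1,0.252,0.456,0.02,0,0,0.072,1,0.252,0.456,0.02,0,0,0.072,1,0.252,0.456,0.02,0,0,0.072,1,0.252,0.456,0.02,0,0,0.072,1,0.252,0.456,0.02,0,0,0.072,1,0.252,0.456,0.02,0,0,0.072,1,0.252,0.456,0.02,0,0,0.072,1,0.252,0.456,0.02,0,0,0.072,1,0,0,0,0,0,0,1,0,0,0,0,0,0,1,0,0,0,0,0,0,1])

```text
t: 3.32
tool_pos: [525.6, 37.0, 259.3]
tool_rot: [-0.0, 0.597, 0.802, -0.0]
contact_force: [-0.4, -0.1, 0.2]
width: 85.2
gripper_force: 0.0
```

```bash
python3 - <<'E'
from h import *
s=status.observe(); print(s["t"],s["tool_pos"],s["tool_rot"],s["contact_force"],s["joints"])
for c in("wrist",):
    p=cams.get_image(c); save(p,c+"2.png"); print(p["world_from_camera"].round(2).tolist())
    for n,h in dict(tube=120,button_far=120,button_near=120,hole_lens_side=120,hole_post_side=120,lens=120,dish_purple=0).items():
        for d in cams.pinpoint(n,p)[:2]:
            rc=np.array(d["location"])*[420,560]
            print(n,round(d["confidence"],2),rc.round(0),at_height(p,rc,h).round(1))
E
```

```text
3.325 [525.58769665  37.02743441 259.30349283] [-5.39197528e-05  5.96794402e-01  8.02394182e-01 -1.24831220e-04] [-0.42870909 -0.06659192  0.15348386] [-4.29322789e-02  3.27214243e-01  1.54628922e+00 -1.52894177e-04
  1.26831867e+00 -3.34682824e-01]
[[0.96, 0.27, 0.08, 504.54], [0.29, -0.92, -0.28, 107.75], [-0.0, 0.29, -0.96, 401.26], [0.0, 0.0, 0.0, 1.0]]
tube 0.66 [203. 279.] [523.8  35.1 120. ]
button_far 0.46 [204. 298.] [542.6  39.8 120. ]
button_near 0.73 [137. 284.] [510.3  97.2 120. ]
button_near 0.72 [177. 373.] [604.1  85.9 120. ]
hole_lens_side 0.76 [260. 279.] [542.3 -25.4 120. ]
hole_post_side 0.77 [142. 285.] [512.2  93.7 120. ]
lens 0.89 [364. 280.] [ 582.  -157.3  120. ]
dish_purple 0.82 [224. 224.] [464.2 -50.2   0. ]
dish_purple 0.57 [294. 214.] [ 476.6 -166.8    0. ]
```

View pics/wrist2.png

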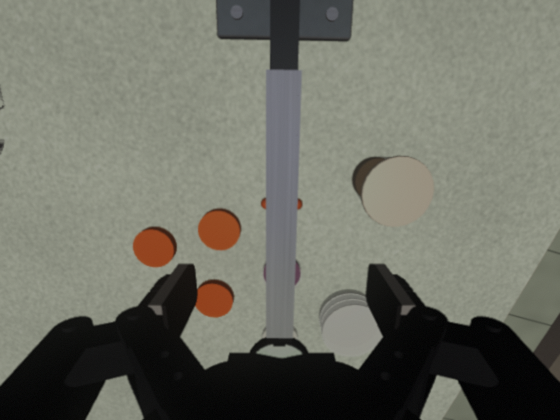

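The wrist view shows the tube running from (284,70) to (280,338), with the buttons at (265,204) and (298,204) and the purple dish at (282,271) partly under the tube. I'll refine the axis and the button centre from depth and colour.

```bash
cat >> h.py <<'E'
def measure(p):
    Y,X=np.mgrid[:420,:560]; z=p["z_map"]; K=p["intrinsics"]
    pts=np.stack([(X-K[0,2])/K[0,0],(Y-K[1,2])/K[1,1]],-1).reshape(-1,1,2).astype(np.float32)
    s=cv2.undistortPoints(pts.astype(np.float64),np.eye(3),np.array([p["k1"],0,0,0.])).reshape(420,560,2)
    P=np.concatenate([s,np.ones((420,560,1))],-1)*z[...,None]
    W=P@p["world_from_camera"][:3,:3].T+p["world_from_camera"][:3,3]
    hsv=cv2.cvtColor(p["img"],cv2.COLOR_RGB2HSV)
    return W,hsv,z>0
E
python3 - <<'E'
from h import *
p=cams.get_image("wrist"); W,hsv,ok=measure(p)
T=ok&(abs(W[...,2]-135)<5); T[:75]=0;T[325:]=0;T[:,:255]=0;T[:,310:]=0
pts=W[T]; print(len(pts),np.median(pts[:,2]))
r=[]
rows=np.arange(80,320,4)
c=np.array([W[i][T[i]].mean(0)[:2] for i in rows if T[i].sum()>5])
d=np.linalg.svd(c-c.mean(0))[2][0]; d*=np.sign(d[1]); print("dir",d,"yaw",np.arctan2(-d[0],d[1]),"resid",((c-c.mean(0))@[d[1],-d[0]]).std())
n,l,st,ce=cv2.connectedComponentsWithStats(((hsv[...,0]<14)&(hsv[...,1]>150)&(hsv[...,2]>60)).astype(np.uint8))
B=[]
for i in range(1,n):
    if 5<st[i][4]<300 and 250<ce[i][0]<315:
        q=at_height(p,ce[i][::-1],120); print(st[i],ce[i],q); B.append(q)
m=np.mean(B,0); x=np.array([d[1],-d[0]])
print("mid",m,"axis offset of mid",(m[:2]-c.mean(0))@x)
s=status.observe(); tp=s["tool_pos"][:2]; print("tcp rel axis x",(tp-c.mean(0))@x,"tcp rel mid y",(tp-m[:2])@d)
q=s["tool_rot"]; a=2*np.arctan2(q[2],q[1]); print("tool yaw of y axis",a-np.pi/2)
# purple dish
for cam in("top","wrist"):
    p=cams.get_image(cam)
    h=cv2.cvtColor(p["img"],cv2.COLOR_RGB2HSV)
    print(cam,[ (round(o["confidence"],2),(np.array(o["box"])*[560,420,560,420]).round()) for o in cams.search_frame("dish_purple",p)[:5]])
E
```

```text
7851 134.25517065095727
dir [-0.27136133  0.96247755] yaw 0.27480715193601907 resid 0.18647324489546813
[261 200   4   8  21] [262.47619048 203.85714286] [508.87109178  30.07093881 120.        ]
[298 201   3   8  19] [298.78947368 204.31578947] [543.73663578  40.0508499  120.        ]
mid [526.30386378  35.06089436 120.        ] axis offset of mid -0.41967931901875966
tcp rel axis x -0.006539149292361657 tcp rel mid y 2.6543058881425754
tool yaw of y axis 0.2930862445632716
top [(0.78, array([374., 292.,  27.,  30.])), (0.72, array([348., 253.,  29.,  28.])), (0.7, array([397., 250.,  16.,  12.]))]
wrist [(0.96, array([219., 227.,  39.,  41.])), (0.83, array([216., 300.,  39.,  36.])), (0.67, array([283., 275.,  42.,  32.])), (0.64, array([155., 246.,  47.,  39.]))]
```

>>> carry_out(plan=[0.008,-0.025,-0.3,0,0,-0.0116,1,0,0,-0.4,0,0,0,1,0,0,-0.4,0,0,0,1,0,0,-0.3,0,0,0,1,0,0,-0.2,0,0,0,1,0,0,0,0,0,0,0.2,0,0,0,0,0,0,0.1,0,0,0,0,0,0,0.1,0,0,0,0,0,0,0.1])

```text
t: 5.1
tool_pos: [527.2, 35.4, 99.9]
tool_rot: [0.0, 0.603, 0.797, 0.0]
contact_force: [0.2, 0.1, 0.2]
width: 47.0
gripper_force: 0.0
```

```bash
python3 - <<'E'
from h import *
s=status.observe(); print(s["t"],s["tool_pos"],s["contact_force"],s["width"])
p=cams.get_image("wrist"); W,hsv,ok=measure(p)
save(dict(img=cv2.resize(p["img"],None,fx=1.4,fy=1.4)),"wrist3.png")
n,l,st,ce=cv2.connectedComponentsWithStats(((hsv[...,0]<14)&(hsv[...,1]>150)&(hsv[...,2]>60)).astype(np.uint8))
for i in range(1,n):
    if st[i][4]>5: print(st[i],ce[i],at_height(p,ce[i][::-1],120))
E
```

```text
5.1 [527.16361643  35.36476703  99.93776415] [0.1743146  0.09553847 0.16406073] 47.0069226205198
[ 150  257   58   51 1936] [176.05010331 280.35433884] [478.50962825  25.24973004 120.        ]
[235 278   8  20 114] [238.98245614 287.31578947] [508.00370205  29.76435288 120.        ]
[315 278   7  20 100] [317.86 287.81] [544.13749549  39.62519379 120.        ]
[  52  285   69   59 2713] [ 83.74124585 311.41393292] [436.91202046  -4.84839821 120.        ]
[152 358  30  46 870] [167.3954023  381.63908046] [483.97781561 -37.39528392 120.        ]
```

View pics/wrist3.png

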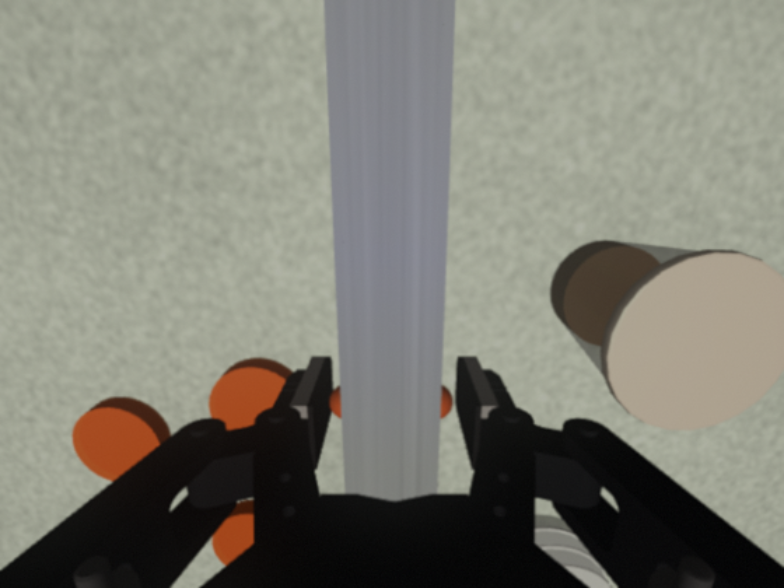

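The pads straddle the tube: left pad face at 331 and right at 457, tube 343–442, buttons at rows of about 402. I'll shift 0.7 mm to centre, then close.

>>> carry_out(plan=[-0.007,-0.002,0,0,0,0,0.1,0,0,0,0,0,0,-0.1,0,0,0,0,0,0,-0.2,0,0,0,0,0,0,-0.3,0,0,0,0,0,0,-0.5,0,0,0,0,0,0,-1,0,0,0,0,0,0,-1,0,0,0,0,0,0,-1])

```text
t: 6.15
tool_pos: [526.1, 35.1, 99.5]
tool_rot: [0.0, 0.603, 0.797, 0.0]
contact_force: [-2.2, -1.1, 7.8]
width: 29.2
gripper_force: 58.5
```

>>> carry_out(plan=[-0.0027,0.0096,0,0,0,0,-1,-0.0027,0.0096,0,0,0,0,-1,-0.0027,0.0096,0,0,0,0,-1,-0.0027,0.0096,0,0,0,0,-1])

```text
t: 6.65
tool_pos: [525.3, 38.1, 99.5]
tool_rot: [0.001, 0.603, 0.797, -0.0]
contact_force: [-0.0, -12.9, 6.3]
width: 29.2
gripper_force: 58.6
```

>>> carry_out(plan=[-0.0027,0.0096,0,0,0,0,-1,-0.0027,0.0096,0,0,0,0,-1,-0.0027,0.0096,0,0,0,0,-1,-0.0027,0.0096,0,0,0,0,-1,-0.0027,0.0096,0,0,0,0,-1,-0.0027,0.0096,0,0,0,0,-1,-0.0027,0.0096,0,0,0,0,-1,-0.0027,0.0096,0,0,0,0,-1])

```text
t: 7.65
tool_pos: [523.1, 46.0, 99.5]
tool_rot: [0.001, 0.603, 0.797, -0.0]
contact_force: [-0.1, -8.5, 6.8]
width: 29.0
gripper_force: 58.7
```

>>> carry_out(plan=[-0.0047,0.0168,0,0,0,0,-1,-0.0047,0.0168,0,0,0,0,-1,-0.0047,0.0168,0,0,0,0,-1,-0.0047,0.0168,0,0,0,0,-1,-0.0047,0.0168,0,0,0,0,-1,-0.0047,0.0168,0,0,0,0,-1,-0.0047,0.0168,0,0,0,0,-1,-0.0047,0.0168,0,0,0,0,-1,-0.0047,0.0168,0,0,0,0,-1,-0.0047,0.0168,0,0,0,0,-1,-0.0047,0.0168,0,0,0,0,-1,-0.0047,0.0168,0,0,0,0,-1,-0.0047,0.0168,0,0,0,0,-1,-0.0047,0.0168,0,0,0,0,-1,-0.0047,0.0168,0,0,0,0,-1,-0.0047,0.0168,0,0,0,0,-1])

```text
t: 9.65
tool_pos: [515.5, 72.9, 99.5]
tool_rot: [0.0, 0.603, 0.797, -0.0]
contact_force: [0.0, -8.1, 7.9]
width: 29.3
gripper_force: 58.8
```

```bash
cat > look.py <<'E'
from h import *
s=status.observe(); print(s["t"],s["tool_pos"],s["contact_force"],"slid",(s["tool_pos"][:2]-[526.1,35.1])@[-.2714,.9625])
B=np.array([526.1,34.8])
for c in("top","wrist"):
    p=cams.get_image(c); _,hsv,_=measure(p)
    n,l,st,ce=cv2.connectedComponentsWithStats(((hsv[...,0]<14)&(hsv[...,1]>130)&(hsv[...,2]>50)).astype(np.uint8))
    for i in range(1,n):
        q=at_height(p,ce[i][::-1],120)
        if np.linalg.norm(q[:2]-B)<30: print(c,st[i],q.round(1))
    if c=="wrist": save(dict(img=cv2.resize(p["img"],None,fx=1.4,fy=1.4)),"w_%d.png"%(s["t"]*100))
E
python3 look.py
```

```text
9.65 [515.47136653  72.86884235  99.48835909] [ 0.03000043 -8.13543394  7.86891723] slid 39.237121891518676
```

```bash
python3 - <<'E'
from h import *
im=cv2.imread("pics/side1.png")[195:285,245:345]
cv2.imwrite("pics/sidecrop.png",cv2.convertScaleAbs(cv2.resize(im,(660,594),interpolation=cv2.INTER_CUBIC),alpha=1.5))
E
```

```text
(no output)
```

View pics/sidecrop.png

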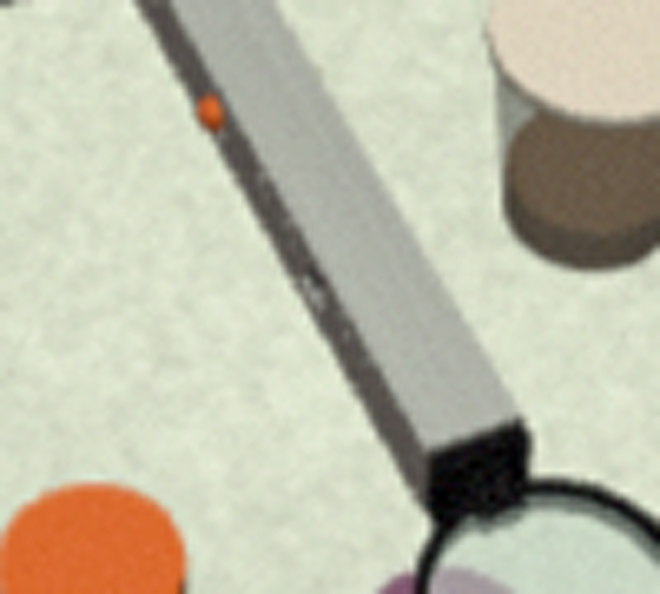

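>>> carry_out(plan=[-0.0027,0.0096,0,0,0,0,-1,-0.0027,0.0096,0,0,0,0,-1,-0.0027,0.0096,0,0,0,0,-1,-0.0027,0.0096,0,0,0,0,-1])

```text
t: 10.25
tool_pos: [514.4, 76.7, 99.5]
tool_rot: [0.0, 0.603, 0.797, -0.0]
contact_force: [-0.6, -9.4, 8.5]
width: 29.1
gripper_force: 58.9
```

The crop shows the near button at about (210,110) and a light-and-dark feature at (315,288), probably the lens-side hole. The end cap is at (440,460).

```bash
python3 - <<'E'
from h import *
p=cams.get_image("side")
b=None
for cx,cy in((210,110),(255,175),(315,288),(350,335),(425,480)):
    q=at_height(p,(195+cy/6.6,245+cx/6.6),120)
    b=q if b is None else b
    print(q.round(1),((q-b)[:2]@[-.2714,.9625]).round(1))
E
```

```text
[511.4  31.5 120. ] 0.0
[521.6   3.7 120. ] -29.5
[533.3 -41.7 120. ] -76.4
[540.8 -60.2 120. ] -96.2
[ 553.9 -113.6  120. ] -151.2
```

>>> carry_out(plan=[-0.0014,0.0048,0,0,0,0,-1,-0.0014,0.0048,0,0,0,0,-1])

```text
t: 10.55
tool_pos: [514.1, 77.7, 99.5]
tool_rot: [0.0, 0.603, 0.797, -0.0]
contact_force: [-1.3, -8.4, 7.3]
width: 29.4
gripper_force: 58.9
```

>>> carry_out(plan=[-0.0014,0.0048,0,0,0,0,-1,-0.0014,0.0048,0,0,0,0,-1])

```text
t: 10.8
tool_pos: [513.9, 78.7, 99.5]
tool_rot: [0.0, 0.603, 0.797, -0.0]
contact_force: [-0.6, -7.7, 7.7]
width: 29.7
gripper_force: 58.9
```

>>> carry_out(plan=[-0.0014,0.0048,0,0,0,0,-1,-0.0014,0.0048,0,0,0,0,-1,-0.0014,0.0048,0,0,0,0,-1])

```text
t: 11.18
tool_pos: [513.4, 80.2, 99.5]
tool_rot: [0.0, 0.603, 0.797, -0.0]
contact_force: [-0.8, -8.8, 7.3]
width: 29.6
gripper_force: 58.8
```

>>> carry_out(plan=[-0.0014,0.0048,0,0,0,0,-1,-0.0014,0.0048,0,0,0,0,-1,-0.0014,0.0048,0,0,0,0,-1,-0.0014,0.0048,0,0,0,0,-1])

```text
t: 11.68
tool_pos: [512.9, 82.1, 99.5]
tool_rot: [0.0, 0.603, 0.797, -0.0]
contact_force: [-0.1, -8.3, 7.2]
width: 29.2
gripper_force: 58.8
```

>>> carry_out(plan=[-0.0014,0.0048,0,0,0,0,-1,-0.0014,0.0048,0,0,0,0,-1,-0.0014,0.0048,0,0,0,0,-1,-0.0014,0.0048,0,0,0,0,-1])

```text
t: 12.18
tool_pos: [512.3, 84.0, 99.5]
tool_rot: [0.0, 0.603, 0.797, -0.0]
contact_force: [-1.2, -7.3, 7.7]
width: 29.1
gripper_force: 58.8
```

>>> carry_out(plan=[-0.0014,0.0048,0,0,0,0,-1,-0.0014,0.0048,0,0,0,0,-1,-0.0014,0.0048,0,0,0,0,-1,-0.0014,0.0048,0,0,0,0,-1])

```text
t: 12.68
tool_pos: [511.8, 85.9, 99.5]
tool_rot: [0.0, 0.603, 0.797, -0.0]
contact_force: [-1.3, -8.0, 7.2]
width: 29.6
gripper_force: 58.8
```

>>> carry_out(plan=[-0.0014,0.0048,0,0,0,0,-1,-0.0014,0.0048,0,0,0,0,-1,-0.0014,0.0048,0,0,0,0,-1,-0.0014,0.0048,0,0,0,0,-1])

```text
t: 13.18
tool_pos: [511.3, 87.8, 99.5]
tool_rot: [0.0, 0.603, 0.797, -0.0]
contact_force: [-1.4, -8.2, 7.4]
width: 29.5
gripper_force: 58.8
```

>>> carry_out(plan=[-0.0014,0.0048,0,0,0,0,-1,-0.0014,0.0048,0,0,0,0,-1,-0.0014,0.0048,0,0,0,0,-1,-0.0014,0.0048,0,0,0,0,-1])

```text
t: 13.68
tool_pos: [510.7, 89.7, 99.5]
tool_rot: [0.0, 0.603, 0.797, -0.0]
contact_force: [-0.5, -8.2, 7.0]
width: 29.5
gripper_force: 58.8
```

>>> carry_out(plan=[-0.0014,0.0048,0,0,0,0,-1,-0.0014,0.0048,0,0,0,0,-1,-0.0014,0.0048,0,0,0,0,-1,-0.0014,0.0048,0,0,0,0,-1])

```text
t: 14.18
tool_pos: [510.2, 91.7, 99.5]
tool_rot: [0.0, 0.603, 0.797, -0.0]
contact_force: [0.4, -7.7, 6.3]
width: 28.9
gripper_force: 58.8
```

>>> carry_out(plan=[-0.0014,0.0048,0,0,0,0,-1,-0.0014,0.0048,0,0,0,0,-1,-0.0014,0.0048,0,0,0,0,-1,-0.0014,0.0048,0,0,0,0,-1])

```text
t: 14.68
tool_pos: [509.6, 93.6, 99.5]
tool_rot: [0.0, 0.603, 0.797, -0.0]
contact_force: [-0.7, -7.9, 6.9]
width: 29.1
gripper_force: 58.8
```

>>> carry_out(plan=[-0.0014,0.0048,0,0,0,0,-1,-0.0014,0.0048,0,0,0,0,-1,-0.0014,0.0048,0,0,0,0,-1,-0.0014,0.0048,0,0,0,0,-1])

```text
t: 15.18
tool_pos: [509.1, 95.5, 99.5]
tool_rot: [0.0, 0.603, 0.797, -0.0]
contact_force: [-0.7, -8.4, 7.5]
width: 29.5
gripper_force: 58.7
```

>>> carry_out(plan=[-0.0014,0.0048,0,0,0,0,-1,-0.0014,0.0048,0,0,0,0,-1,-0.0014,0.0048,0,0,0,0,-1,-0.0014,0.0048,0,0,0,0,-1])

```text
t: 15.68
tool_pos: [508.6, 97.5, 99.5]
tool_rot: [0.0, 0.603, 0.797, -0.0]
contact_force: [-0.5, -8.2, 6.6]
width: 29.4
gripper_force: 58.7
```

>>> carry_out(plan=[-0.0014,0.0048,0,0,0,0,-1,-0.0014,0.0048,0,0,0,0,-1,-0.0014,0.0048,0,0,0,0,-1,-0.0014,0.0048,0,0,0,0,-1])

```text
t: 16.18
tool_pos: [508.0, 99.5, 99.5]
tool_rot: [0.0, 0.603, 0.797, -0.0]
contact_force: [0.7, -6.2, 6.9]
width: 29.5
gripper_force: 58.7
```

>>> carry_out(plan=[-0.0014,0.0048,0,0,0,0,-1,-0.0014,0.0048,0,0,0,0,-1])

```text
t: 16.42
tool_pos: [507.7, 100.5, 99.5]
tool_rot: [0.0, 0.603, 0.797, -0.0]
contact_force: [-0.3, -5.5, 6.5]
width: 29.1
gripper_force: 58.7
```

```bash
python3 look.py
```

```text
16.425 [507.65615819 100.52581209  99.49251431] [-0.30468097 -5.45835432  6.53997992] slid 67.97800280205293
```

>>> carry_out(plan=[-0.0014,0.0048,0,0,0,0,-1])

```text
t: 16.65
tool_pos: [507.5, 101.1, 99.5]
tool_rot: [0.0, 0.603, 0.797, -0.0]
contact_force: [-0.9, -1.5, 6.2]
width: 29.5
gripper_force: 58.8
```

```bash
python3 look.py
```

```text
16.65 [507.50408326 101.09032863  99.50341269] [-0.94378002 -1.54505073  6.23952736] slid 68.56262310711907
```

>>> carry_out(plan=[-0.0014,0.0048,0,0,0,0,-1])

```text
t: 16.88
tool_pos: [507.3, 101.8, 99.5]
tool_rot: [0.0, 0.603, 0.797, 0.0]
contact_force: [0.2, -4.1, 7.2]
width: 29.3
gripper_force: 58.8
```

```bash
python3 - <<'E'
from h import *
print(status.observe()["contact_force"])
p=cams.get_image("side"); hsv=cv2.cvtColor(p["img"],cv2.COLOR_RGB2HSV)
o=((hsv[...,0]<14)&(hsv[...,1]>110)&(hsv[...,2]>50)); r=o[203:222,268:288]; print(r.sum())
a=p["img"][180:260,230:337]; b=cams.get_image("wrist")["img"][280:,140:420]
cv2.imwrite("pics/pop.png",cv2.resize(np.hstack([cv2.resize(a,(374,280)),cv2.resize(b,(420,280))]),None,fx=1,fy=1)[:,:,::-1])
E
```

```text
[ 0.1528931  -4.10410628  7.22980062]
4
```

View pics/pop.png

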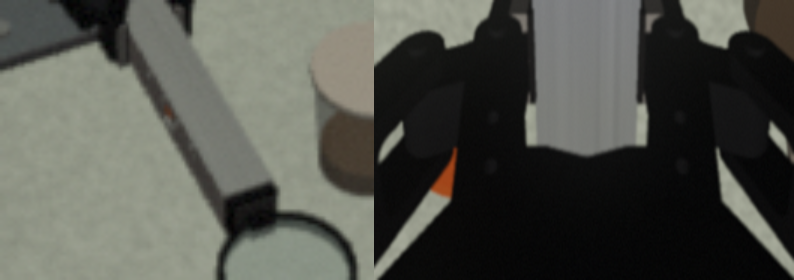

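The side crop shows a small orange spot at (167,110) with open hole beyond it on the lens side at (172,125). The buttons are just entering, so I'll creep on.

```bash
cat > o.py <<'E'
from h import *
s=status.observe()
p=cams.get_image("side"); hsv=cv2.cvtColor(p["img"],cv2.COLOR_RGB2HSV)
o=((hsv[...,0]<16)&(hsv[...,1]>100)&(hsv[...,2]>45))[200:225,265:292]
print(s["contact_force"],"slid",(s["tool_pos"][:2]-[526.1,35.1])@[-.2714,.9625],o.sum(),np.argwhere(o).mean(0)+[200,265])
E
echo
```

>>> carry_out(plan=[-0.0014,0.0048,0,0,0,0,-1,0,0,0,0,0,0,-1])

```text
t: 17.23
tool_pos: [507.1, 102.4, 99.5]
tool_rot: [0.0, 0.603, 0.797, 0.0]
contact_force: [-0.8, 0.7, 7.7]
width: 29.3
gripper_force: 58.8
```

```bash
python3 o.py
```

```text
[-0.79905671  0.66685197  7.66018832] slid 69.91475539772152 6 [211.5 277.5]
```

>>> carry_out(plan=[-0.0014,0.0048,0,0,0,0,-1,0,0,0,0,0,0,-1])

```text
t: 17.52
tool_pos: [507.0, 102.9, 99.5]
tool_rot: [0.0, 0.603, 0.797, 0.0]
contact_force: [-0.8, 0.2, 6.7]
width: 29.4
gripper_force: 58.8
```

```bash
python3 o.py
```

```text
[-0.82395496  0.15397044  6.67366521] slid 70.42725722070452 6 [211.5 277.5]
```

>>> carry_out(plan=[-0.0014,0.0048,0,0,0,0,-1,0,0,0,0,0,0,-1])

```text
t: 17.82
tool_pos: [506.8, 103.4, 99.5]
tool_rot: [0.0, 0.603, 0.797, 0.0]
contact_force: [-1.0, 1.1, 7.2]
width: 29.4
gripper_force: 58.8
```

```bash
python3 o.py; python3 - <<'E'
import cv2,numpy as np
from h import *
p=cams.get_image("side")
a=cv2.imread("pics/side1.png"); hsv=cv2.cvtColor(a,cv2.COLOR_BGR2HSV)
o=((hsv[...,0]<16)&(hsv[...,1]>100)&(hsv[...,2]>45))[200:225,265:292];print(o.sum(),np.argwhere(o).mean(0)+[200,265])
c=lambda i:cv2.convertScaleAbs(cv2.resize(i[195:240,258:303],(390,390),interpolation=cv2.INTER_CUBIC),alpha=1.6)
cv2.imwrite("pics/cmp.png",np.hstack([c(a),c(p["img"][:,:,::-1])]))
E
```

```text
[-0.96448696  1.09771388  7.20302501] slid 70.97625527224127 11 [211.27272727 277.        ]
20 [211.7 276.5]
```

View pics/cmp.png

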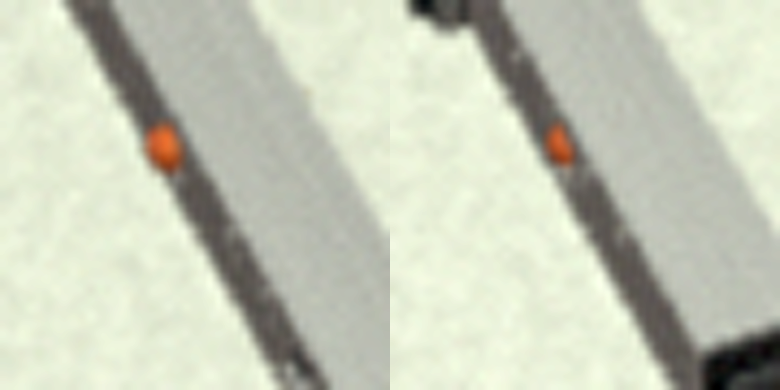

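Left is the start, with the button fully out at (165,148). Right is now, with the button at (560,147) only partly out. I'll keep creeping.

>>> carry_out(plan=[-0.0014,0.0048,0,0,0,0,-1,0,0,0,0,0,0,-1])

```text
t: 18.18
tool_pos: [506.7, 103.8, 99.5]
tool_rot: [0.0, 0.603, 0.797, 0.0]
contact_force: [-1.2, -0.3, 7.0]
width: 29.1
gripper_force: 58.8
```

```bash
python3 o.py
```

```text
[-1.17624417 -0.25022293  7.03965871] slid 71.41651185228034 18 [211.5        276.61111111]
```

>>> carry_out(plan=[-0.0014,0.0048,0,0,0,0,-1,0,0,0,0,0,0,-1])

```text
t: 18.48
tool_pos: [506.7, 104.1, 99.5]
tool_rot: [0.0, 0.603, 0.797, 0.0]
contact_force: [-0.5, -2.9, 7.4]
width: 29.2
gripper_force: 58.8
```

```bash
python3 o.py
```

```text
[-0.53503962 -2.9113936   7.41193207] slid 71.6789535184229 19 [211.57894737 276.52631579]
```

>>> carry_out(plan=[0,0,0,0,0,0,0,0,0,0,0,0,0,0.5,0,0,0,0,0,0,0.8,0,0,0,0,0,0,0.8,0,0,0.1,0,0,0,0.8,0,0,0.3,0,0,0,0.8,0,0,0.4,0,0,0,0.8,0,0,0.4,0,0,0,0.8,0,0,0.4,0,0,0,0.8,0,0,0,0,0,0,0.8,0,0,0,0,0,0,0.8])

```text
t: 19.9
tool_pos: [506.1, 104.3, 259.2]
tool_rot: [-0.0, 0.603, 0.797, -0.0]
contact_force: [0.6, -0.1, -0.3]
width: 77.0
gripper_force: 0.0
```

```bash
python3 o.py; python3 - <<'E'
from h import *
p=cams.get_image("wrist"); print(status.observe()["t"])
hsv=cv2.cvtColor(p["img"],cv2.COLOR_RGB2HSV)
n,l,st,ce=cv2.connectedComponentsWithStats(((hsv[...,0]<14)&(hsv[...,1]>150)&(hsv[...,2]>60)).astype(np.uint8))
for i in range(1,n):
    q=at_height(p,ce[i][::-1],120)
    if st[i][4]>3 and np.linalg.norm(q[:2]-[526,35])<30: print(st[i],q)
save(p,"final.png")
p=cams.get_image("side")
for nm,h in(("lens",120),("dish_purple",0)):
    for d in cams.pinpoint(nm,p)[:5]:
        print(nm,d["confidence"],at_height(p,np.array(d["location"])*[420,560],h).round(1))
E
```

```text
[ 0.636291   -0.1012944  -0.32228187] slid 72.00856163353573 18 [211.5        276.61111111]
20.0
[264 264   3   8  20] [508.85767708  30.16356251 120.        ]
[298 264   3   7  18] [543.41702239  40.01025242 120.        ]
lens 0.95 [564.  -89.5 120. ]
dish_purple 0.97 [ 377.4 -103.3    0. ]
dish_purple 0.88 [469.7 -57.    0. ]
dish_purple 0.67 [565.6 -95.4   0. ]
dish_purple 0.57 [ 473.5 -171.8    0. ]
dish_purple 0.23 [589.1   1.1   0. ]
```

View pics/final.png

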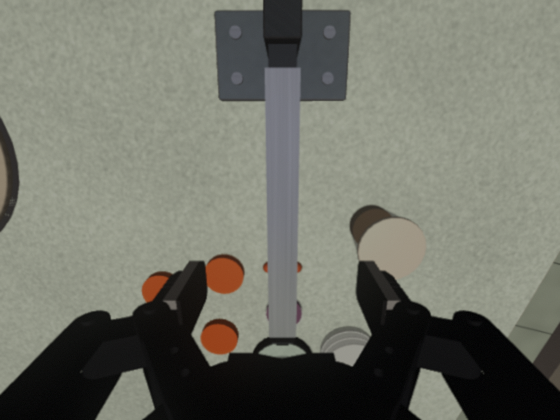

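Both buttons show out again on either side of the tube at (265,268) and (299,267), at the same positions as at the start. The lens is about 6 mm from the purple dish centre, and nothing else has been moved.

```bash
python3 -c "from rig import hand_in; print(hand_in())"
```

```text
the job is handed in; nothing more can be done
None
```

I slid the tube about 71.5 mm towards the post, both buttons popped out through the lens-side holes, the lens is about 6 mm from the purple dish's centre by camera, and I let go and handed the job in (no verdict was returned).

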